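# Set the lens-pattern selector to round and lock it

## Robot

A 7-joint arm with a two-finger parallel gripper is mounted at the origin on the work surface; the furniture and walls round the work are solid. World frame = base frame: x ahead of the robot, y to its left, z up, the work surface at z = 0. Lengths are in mm, angles in rad, forces in N, time in s.
With the tool pointing down it reaches from about 400 to 850 mm from the base axis. Payload 10.4 kg.
Tool frame: the origin (TCP) lies midway between the tips of the shut fingers; the grasp point (between the pads) lies 19 mm behind it; z points along the fingers, y is the line along which they close (so a half turn about z gives the same grasp; the last joint's range is limited). The gripper opens to 87 mm and grips with 3 to 60 N. Pads are 19 mm wide; open, the fingers measure 117 mm over their backs; the gripper's body (75 mm by 190 mm) begins 51 mm behind the grasp point.
Start: joints at [1.124, 0.332, -0.065, 1.46, 0.022, 1.35, -0.088], TCP at [257.041, -569.721, 222.576] pointing down, gripper open.
Joint ranges: [-2.6, 2.6], [-0.5, 2.12], [-1.47, 1.34], [0.16, 2.42], [-1.27, 4.41], [0.06, 2.06], [-2.6, 2.6]. Speed limits (rad/s): [2.22, 2.22, 2.79, 2.79, 3.14, 3.14, 3.14].

## Interface

Orientations are given as a 3x3 rotation matrix whose columns are the frame's x, y, z axes.
In Python, from workcell import robot gives the robot as it stands.
- The arm moves only by the tool drive_tool, never from a script. Its arguments are lists of equal length, an entry for each row: "travel": the shift along the tool's x, y, z in m, a list of three; "yaw": the turn about the tool's z in degrees; "claw": the opening, from 0 (shut) to 1 (fully open). A call has 1 to 20 rows; each row is the pose to reach, as a shift and turn from the pose commanded when the call began, along the tool's axes at that moment; what a row does not reach only later rows make up. A row lasts 1/8 s, in which the tool goes at most 62.5 mm and 10.7 degrees, less where a joint would pass 70% of its speed; a pose out of reach is approached as far as the arm can. A call with a gripper value outside its range is refused whole. The fingers move at their own pace and stop on an object; "force" is the grip in N (left out, the last holds). Time passes only in rows, so rows that repeat a pose let the fingers close. It gives the time, the measured TCP pose, the force, the opening and the grip force at its end, in the units of the state.
- robot.state(): the state, without advancing time (a new reading comes with each control period).
- robot.grab_frame(name): name is "side" or "top"; returns (picture, depth): 420x560x3 uint8, red, green, blue; 420x560 float32, mm along the optical axis (not along the pixel's ray), 0 where there is no reading.
- robot.camera_info(name): a dict with "K" (3x3 intrinsics, pixels), "k1" (the pictures are not rectified: a ray, as slopes to the right and down, at radius r is drawn at 1 + k1 r^2 times it, then the intrinsics apply), "world_from_camera" (4x4, takes a point from camera to world coordinates). Camera axes: x right, y down, z forward; pixel columns grow to the right and rows downward; lengths in mm; the calibration is good to about 2 mm. A picture is of the moment at which its call begins. camera_info takes no time and is no camera call.
- robot.hand_in(): hands the job in; it is judged then, once.
The state is a dict: "time": time; "q": joint angles; "qd": joint speeds; "joint_torque": joint torques, N m; "tool_pos": TCP position; "tool_rot": TCP orientation; "contact_force": force on the tool from outside, world axes, zero at the start; "moment": the same for the moment, N m; "finger_gap": finger opening in mm; "grasp_force": force on a finger pad.
Only numpy, scipy, OpenCV 4.12 (cv2) and the standard library are available. Lean on these libraries where they do the work, as an engineer would, in place of code of your own. Each camera call takes 0.05 s, during which the arm holds its last target. There are 200 camera calls.

## Task

Push the tab of the pattern selector round with a fingertip until it points squarely at the middle of the round pattern plate, then push the lock bolt fully home towards the disc. Only push, gently, with the fingers: do not pinch or force the tab or the bolt, and leave the things lying around where they are.

Things in the scene. Friction and masses are not known exactly. Their poses are not given: they have to be found in the camera images.
- selector_base: fixed lens-pattern selector: round aluminium plate 240 mm across, 16 mm thick, with a 64 mm wide tongue to 190 mm from the axis on the robot's side. Origin on the turning axis at table height; x points from the tongue across the axis to the far side, z up. Four pattern plates lie on it 94 mm from the axis, at 0.8 and 1.6 rad to either side of its x axis; which is where changes.
- selector: turning disc, 132 mm across, top about 34 mm above the table. Origin on the axis, 22 mm above the table; x runs from the axis out along the tab, z up. Turns 1.95 rad either way from the base's x axis, between stops; drag 0.07 N m (under 2 N at the tab), no spring, stays where it is left. At the start the tab stands within 0.4 rad of the base's x axis, at no pattern.
- tab_mid (a point): middle of the tab: an upright fin on the disc, pointing outwards, 42 mm long (25 to 67 mm from the axis), 12 mm thick, foot about 34 mm and top 72 mm above the table; this point is 46 mm from the axis and 51 mm above the table. A low hub (16 mm radius, top 46 mm above the table) stands on the axis.
- pointer (a point): the point that the tab points at: on the tab's line, 94 mm from the axis (as far out as the pattern centres), 22 mm above the table.
- lock_bolt: lock bolt on the tongue: rod towards the disc, carrying an upright thumb block 34 mm wide, 16 mm thick, 17 to 51 mm above the table. Origin 16 mm above the table, under the block's middle. Slides 24 mm along the base's x: x = -0.144 in its frame fully out, -0.120 home, at two guide cheeks (38 mm high). Friction 2 N. Starts up to 6 mm in. The block yields up to 8 mm above 3 N (1 N per mm).
- pattern_round: small flat pattern plate, black, 4 mm thick: round, 34 mm across. Origin at the middle of its underside, 16 mm above the table. Fixed to the base.
- pattern_oblong: small flat pattern plate, black, 4 mm thick: oblong, 42 x 16 mm. Origin at the middle of its underside, 16 mm above the table. Fixed to the base.
- pattern_triangle: small flat pattern plate, black, 4 mm thick: a triangle, about 40 mm wide. Origin at the middle of its underside, 16 mm above the table. Fixed to the base.
- pattern_halfmoon: small flat pattern plate, black, 4 mm thick: a half-moon, 40 mm wide. Origin at the middle of its underside, 16 mm above the table. Fixed to the base.
- pliers: bystander, loose: flat-nose pliers with red grips, 160 mm long, 13 mm high. Origin at the middle of its underside.
- frame_brown: bystander, loose: brown spectacle frame, folded, 148 mm wide, 14 mm high. Origin at the middle of its underside.
- pot_paste: bystander, loose: screw-top pot, 65 mm across, 42 mm high. Origin at the middle of its underside.
- marker_black: bystander, loose: capped felt marker with a black cap, lying, 132 mm long, 17 mm thick. Origin at the middle of its underside.
- carton_small: bystander, loose: small printed carton, 71 x 50 x 37 mm. Origin at the middle of its underside.
- driver_a: bystander, loose: precision screwdriver with a blue handle, lying, 137 mm long, 14 mm thick. Origin at the middle of its underside.

How it is judged:
By the outcome, as a careful person would: the job done as asked, in the order asked, and still so for the second after the job is handed in, with the robot touching nothing.
It also fails if it takes over 59 s, if anything falls off the work surface, if the arm or the gripper's body presses on something with over 40 N, if the wrist force passes 120 N, or if a joint passes its speed limit or range.

## Working session

There is one attempt and no reset: what is moved stays moved. The work goes in short steps, Python scripts to look and compute and a tool call to move; the robot and the scene stay as the last step left them, time stands still between calls to the robot, and variables do not carry over. Pictures are saved under pics/ and viewed, at most 10 in all, crops included, and the job is handed in when it is done.

Besides the shell and the picture viewer there is one more tool, called after "Call:" in YAML: its name, and indented under it one key for each argument. drive_tool: Moves the arm, as the interface text tells. Its arguments: {"type":"object","properties":{"travel":{"type":"array","items":{"type":"array","items":{"type":"number"}}},"yaw":{"type":"array","items":{"type":"number"}},"claw":{"type":"array","items":{"type":"number"}},"force":{"type":"number"}},"required":["travel","yaw","claw"]}

```bash
mkdir -p pics; cat > h.py <<'E'
import numpy as np, cv2
from workcell import robot
def grab(n):
    p,d=robot.grab_frame(n); np.savez(f'{n}.npz',p=p,d=d); return p,d
def cam(n):
    c=robot.camera_info(n); return np.array(c['K']),c['k1'],np.array(c['world_from_camera'])
def rays(n,px):
    K,k1,T=cam(n); s=cv2.undistortPoints(np.array(px,float).reshape(-1,1,2),K,np.array([k1,0,0,0,0.]))[:,0]
    return np.c_[s,np.ones(len(s))]@T[:3,:3].T, T[:3,3]
def atz(n,px,z):
    r,o=rays(n,px); return o+r*((z-o[2])/r[:,2])[:,None]
def depthpt(n,px,d):
    r,o=rays(n,px); return o+r*np.array([d[int(v),int(u)] for u,v in px])[:,None]
E
python3 - <<'E'
from h import *
for n in('top','side'):
    p,d=grab(n); cv2.imwrite(f'pics/{n}0.png',p[:,:,::-1]); print(n,cam(n))
s=robot.state(); print(s['time'],s['tool_pos'],s['tool_rot'],s['finger_gap'])
E
```

```text
top (array([[484.44951115,   0.        , 281.06590401],
       [  0.        , 484.44951115, 202.44904549],
       [  0.        ,   0.        ,   1.        ]]), -0.08953259133313199, array([[-2.21203539e-02, -9.88161739e-01,  1.51812608e-01,
         4.03337775e+02],
       [-9.99714314e-01,  2.32381636e-02,  5.59261684e-03,
         7.27339512e+01],
       [-9.05425620e-03, -1.51645526e-01, -9.88393472e-01,
         1.12122167e+03],
       [ 0.00000000e+00,  0.00000000e+00,  0.00000000e+00,
         1.00000000e+00]]))
side (array([[389.74222975,   0.        , 281.96592736],
       [  0.        , 389.74222975, 208.80629813],
       [  0.        ,   0.        ,   1.        ]]), -0.09844107457397785, array([[-9.05191232e-01, -1.87741695e-01,  3.81289772e-01,
         2.12043144e+02],
       [-4.24292870e-01,  4.51085412e-01, -7.85173555e-01,
         8.44979851e+02],
       [-2.45844396e-02, -8.72510749e-01, -4.87976022e-01,
         5.46901839e+02],
       [ 0.00000000e+00,  0.00000000e+00,  0.00000000e+00,
         1.00000000e+00]]))
0.1 [ 256.88078179 -569.39171403  221.85862593] [[ 9.11542710e-01  4.11205071e-01 -5.27812632e-04]
 [ 4.11205409e-01 -9.11542013e-01  1.12728803e-03]
 [-1.75768359e-05 -1.24461059e-03 -9.99999225e-01]] 87.10627963678776
```

View pics/top0.png

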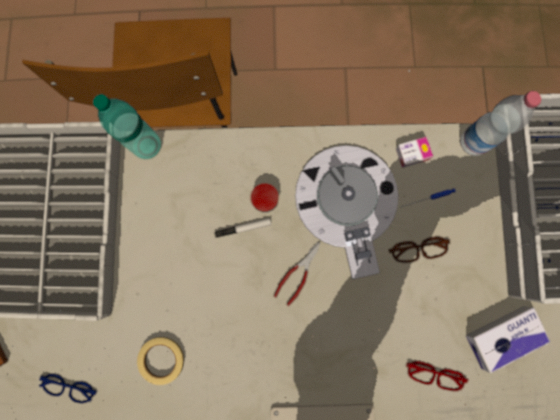

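View pics/side0.png

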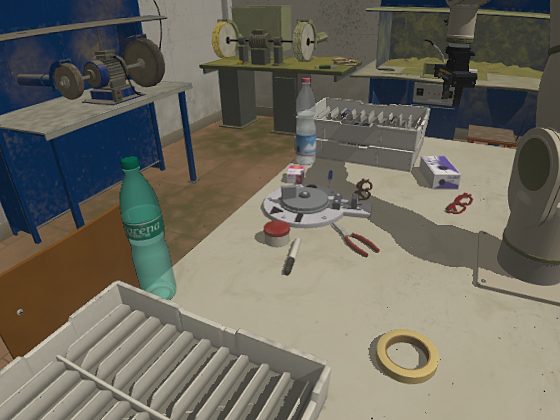

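The top view shows the base plate around (347,195), the tongue end at (363,275), the tab near (337,172), and the round pattern at (387,188). I'll enlarge this area.

```bash
python3 - <<'E'
from h import *
p=np.load('top.npz')['p']; c=p[135:285,280:430]
cv2.imwrite('pics/crop0.png',cv2.resize(c,(600,600),interpolation=cv2.INTER_CUBIC)[:,:,::-1])
E
```

```text
(no output)
```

View pics/crop0.png

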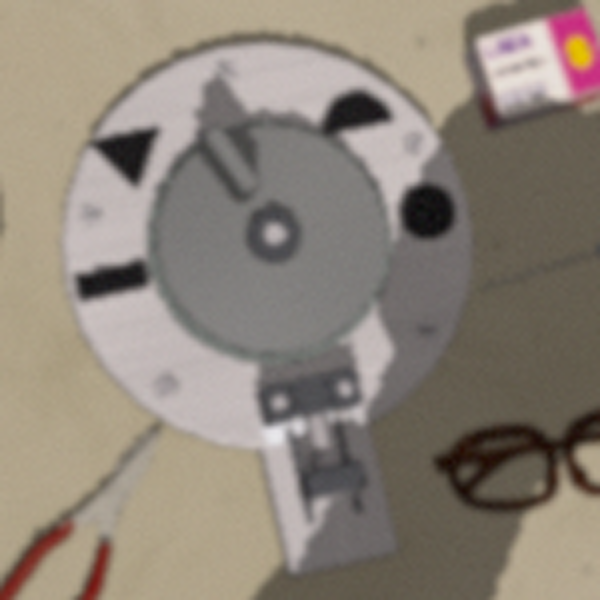

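The crop shows the round plate at (427,210), oblong (112,280), hub (273,233), tab top about (213,137)–(245,190) and thumb block (336,475).

```bash
python3 - <<'E'
from h import *
f=np.load('top.npz');p,d=f['p'],f['d']
g=p.max(2); m=(g<50).astype(np.uint8); n,l,st,ce=cv2.connectedComponentsWithStats(m)
for i in range(1,n):
    if st[i,4]>40 and 285<ce[i][0]<400 and 140<ce[i][1]<250: print(ce[i],st[i,4],atz('top',[ce[i]],20)[0].round(1))
C=lambda x,y:(280+(x+.5)/4-.5,135+(y+.5)/4-.5)
for nm,x,y,z in[('hub',273,233,46),('plateC',267,241,16),('round',427,210,20),('obl',112,280,20),('tabout',213,137,72),('tabin',245,190,72),('block',336,474,51),('tongueL',294,572,16),('tongueR',396,548,16),('plTop',265,36,16)]:
    print(nm,atz('top',[C(x,y)],z)[0].round(1), depthpt('top',[C(x,y)],d)[0].round(1))
# circle fit on high points: plate edge points via depth
r=np.array([(u,v) for v in range(140,290) for u in range(285,410)]); P=depthpt('top',r,d)
print('disc', P[(abs(P[:,2]-34)<4)][:,:3].mean(0), 'high',P[P[:,2]>60].round(0)[:40].mean(0), (P[:,2]>60).sum())
b=P[(P[:,2]>43)&(P[:,0]<480)]; print('block',b.mean(0),b.min(0),b.max(0),len(b))
t=P[(P[:,2]>64)]; print(t.min(0),t.max(0)); 
def circ(Q):
    A=np.c_[2*Q[:,:2],np.ones(len(Q))]; s=np.linalg.lstsq(A,(Q[:,:2]**2).sum(1),rcond=None)[0]; return s[:2],np.sqrt(s[2]+s[:2]@s[:2])
E
```

```text
[368.06493506 162.62337662] 77 [ 661.7 -126.1   20. ]
[311.60526316 172.65789474] 76 [640.8   6.5  20. ]
[386.54621849 187.5210084 ] 119 [ 601.7 -166.1   20. ]
[307.73134328 204.62686567] 67 [566.   17.8  20. ]
hub [586.8 -72.2  46. ] [587.6 -72.8  41.1]
plateC [587.3 -72.5  16. ] [582.5 -68.8  44.8]
round [ 602.7 -165.7   20. ] [ 602.4 -165.4   21.6]
obl [566.   18.1  20. ] [566.1  18.   19.1]
tabout [637.  -37.8  72. ] [636.7 -37.6  73.7]
tabin [606.7 -54.3  72. ] [607.3 -54.6  69. ]
block [ 450.5 -100.6   51. ] [ 450.4 -100.6   51.4]
tongueL [397.4 -80.1  16. ] [397.4 -80.   16.4]
tongueR [ 409.3 -138.6   16. ] [ 409.3 -138.7   15.7]
plTop [709.7 -76.8  16. ] [713.1 -78.5   3.6]
disc [582.21502674 -84.8965063   34.24942422] high [561.325  -2.6   412.025] 177
block [431.68054294 -39.80277053 420.60526222] [ 403.33777467 -117.87390057   43.14133135] [ 457.82133772   72.73395118 1121.22167251] 185
[403.33777467 -61.76740335  64.04116199] [ 644.34498819   72.73395118 1121.22167251]
```

Call:
drive_tool:
  travel:
    - [0.05,-0.033,0]
    - [0.1,-0.065,0]
    - [0.15,-0.1,0]
    - [0.2,-0.13,0]
    - [0.25,-0.163,0]
    - [0.3,-0.195,0]
    - [0.35,-0.228,0]
    - [0.4,-0.26,0]
    - [0.45,-0.293,0]
    - [0.5,-0.326,0]
    - [0.53,-0.345,0]
    - [0.5505,-0.3585,0]
    - [0.5505,-0.3585,0]
    - [0.5505,-0.3585,0.05]
    - [0.5505,-0.3585,0.09]
    - [0.5505,-0.3585,0.12]
    - [0.5505,-0.3585,0.12]
    - [0.5505,-0.3585,0.12]
  yaw: [-8,-16,-24,-32,-40,-48,-56,-64,-72,-80,-88,-94,-97,-97,-97,-97,-97,-97]
  claw: [0,0,0,0,0,0,0,0,0,0,0,0,0,0,0,0,0,0]

```text
time: 2.35
tool_pos: [612.0, -16.4, 103.8]
tool_rot: [[-0.519, 0.855, 0.001], [0.855, 0.519, 0.0], [-0.001, 0.001, -1.0]]
contact_force: [-0.8, -0.5, 0.3]
finger_gap: 0.7
grasp_force: 0.0
```

```bash
python3 - <<'E'
from h import *
s=robot.state(); print(s['time'],s['tool_pos'],s['tool_rot'].round(4) if hasattr(s['tool_rot'],'round') else s['tool_rot'],s['finger_gap'],s['q'],s['contact_force'])
p,d=grab('side'); c=p[120:270,220:420]; cv2.imwrite('pics/side1.png',cv2.resize(c,(800,600),interpolation=cv2.INTER_CUBIC)[:,:,::-1])
E
```

```text
2.35 [612.03870136 -16.44897774 103.83435419] [[-5.192e-01  8.546e-01  1.300e-03]
 [ 8.546e-01  5.192e-01  1.000e-04]
 [-6.000e-04  1.100e-03 -1.000e+00]] 0.6939943742185072 [ 0.43853875  0.46784072 -0.6236038   1.61070884  0.29194157  1.1564758
  0.29367959] [-0.82336203 -0.49121239  0.33997445]
```

View pics/side1.png

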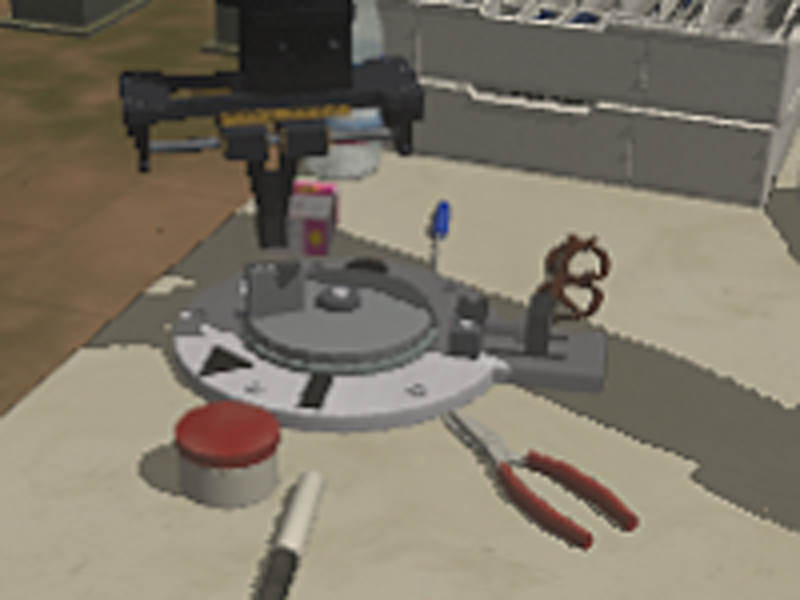

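The view shows the shut fingertips (275,240) above the disc, beside the tab (275,285). Nothing else is in the way. Next I lower the tool and work out the arc.

Call:
drive_tool:
  travel:
    - [0,0,0.02]
    - [0,0,0.04]
    - [0,0,0.055]
    - [0,0,0.058]
    - [0,0,0.058]
  yaw: [0,0,0,0,0]
  claw: [0,0,0,0,0]

```text
time: 3.02
tool_pos: [611.5, -16.4, 44.5]
tool_rot: [[-0.519, 0.855, -0.0], [0.855, 0.519, 0.0], [0.0, 0.0, -1.0]]
contact_force: [0.2, 0.7, 0.1]
finger_gap: 0.6
grasp_force: 0.0
```

```bash
cat > arc.py <<'E'
# arc.py th_end n off : rows from the present pose, tab angle th -> th_end
import sys; from h import *
A=np.array([587,-72.4]); te,n,off=float(sys.argv[1]),int(sys.argv[2]),float(sys.argv[3])
s=robot.state(); R=np.array(s['tool_rot']); P=np.array(s['tool_pos']); t0=np.arctan2(R[1,0],R[0,0])-np.pi/2
t0=(t0+np.pi)%(2*np.pi)-np.pi
rel=P[:2]-A; e=lambda t:np.array([np.cos(t),np.sin(t)])
o0=rel@e(t0+np.pi/2); print('now tool tab-angle',t0,'off',o0,'r',rel@e(t0),'z',P[2],'F',s['contact_force'])
T=[];Y=[]
for k in range(1,n+1):
    t=t0+(te-t0)*k/n; o=o0+(off-o0)*min(1,k/5)
    w=A+50*e(t)+o*e(t+np.pi/2)-P[:2]; T.append([round(float(R[:2,0]@w)/1000,4),round(float(R[:2,1]@w)/1000,4),0]); Y.append(round(float(np.degrees(t0-t)),1))
print(T);print(Y)
E
python3 arc.py -0.45 20 18
```

```text
now tool tab-angle 0.5460391028163065 off 35.09924170131164 r 50.011345495669744 z 44.519818343285664 F [0.23196196 0.66888023 0.14708489]
[[-0.0059, 0.0015, 0], [-0.012, 0.0026, 0], [-0.018, 0.0031, 0], [-0.024, 0.0032, 0], [-0.03, 0.0029, 0], [-0.0326, 0.0031, 0], [-0.0353, 0.0031, 0], [-0.0379, 0.0031, 0], [-0.0405, 0.0029, 0], [-0.0432, 0.0025, 0], [-0.0458, 0.002, 0], [-0.0484, 0.0015, 0], [-0.0509, 0.0007, 0], [-0.0534, -0.0001, 0], [-0.0559, -0.0011, 0], [-0.0583, -0.0022, 0], [-0.0606, -0.0034, 0], [-0.0629, -0.0047, 0], [-0.0651, -0.0062, 0], [-0.0673, -0.0077, 0]]
[2.9, 5.7, 8.6, 11.4, 14.3, 17.1, 20.0, 22.8, 25.7, 28.5, 31.4, 34.2, 37.1, 39.9, 42.8, 45.7, 48.5, 51.4, 54.2, 57.1]
```

Call:
drive_tool:
  travel:
    - [-0.006,0.0015,0]
    - [-0.012,0.0026,0]
    - [-0.018,0.003,0]
    - [-0.024,0.003,0]
    - [-0.03,0.003,0]
    - [-0.0325,0.003,0]
    - [-0.0353,0.003,0]
    - [-0.038,0.003,0]
    - [-0.0405,0.003,0]
    - [-0.043,0.0025,0]
    - [-0.046,0.002,0]
    - [-0.0485,0.0015,0]
    - [-0.051,0.0007,0]
    - [-0.0535,0,0]
    - [-0.056,-0.001,0]
    - [-0.0583,-0.002,0]
    - [-0.0606,-0.0034,0]
    - [-0.063,-0.0047,0]
    - [-0.065,-0.006,0]
    - [-0.0673,-0.0077,0]
  yaw: [3,6,8.5,11.5,14,17,20,23,26,28.5,31,34,37,40,43,45.5,48.5,51.5,54,57]
  claw: [0,0,0,0,0,0,0,0,0,0,0,0,0,0,0,0,0,0,0,0]

```text
time: 5.52
tool_pos: [639.8, -78.2, 44.5]
tool_rot: [[0.436, 0.9, 0.0], [0.9, -0.436, 0.0], [0.0, 0.0, -1.0]]
contact_force: [0.2, 1.4, -0.8]
finger_gap: 0.6
grasp_force: 0.6
```

```bash
python3 arc.py -1.3 20 17
```

```text
now tool tab-angle -0.4514084903132547 off 17.804711938331277 r 50.040754902355516 z 44.528284144121294 F [ 0.17875416  1.42117644 -0.84997557]
[[-0.0023, 0.0007, 0], [-0.0046, 0.0013, 0], [-0.007, 0.0018, 0], [-0.0093, 0.0021, 0], [-0.0117, 0.0024, 0], [-0.0139, 0.0026, 0], [-0.0162, 0.0027, 0], [-0.0184, 0.0028, 0], [-0.0207, 0.0027, 0], [-0.0229, 0.0025, 0], [-0.0251, 0.0023, 0], [-0.0273, 0.0019, 0], [-0.0295, 0.0015, 0], [-0.0317, 0.0009, 0], [-0.0339, 0.0003, 0], [-0.036, -0.0005, 0], [-0.0381, -0.0013, 0], [-0.0401, -0.0022, 0], [-0.0421, -0.0032, 0], [-0.0441, -0.0042, 0]]
[2.4, 4.9, 7.3, 9.7, 12.2, 14.6, 17.0, 19.4, 21.9, 24.3, 26.7, 29.2, 31.6, 34.0, 36.5, 38.9, 41.3, 43.8, 46.2, 48.6]
```

Light contact, 1.4 N opposing. I carry on round the arc.

Call:
drive_tool:
  travel:
    - [-0.0023,0.0007,0]
    - [-0.0046,0.0013,0]
    - [-0.007,0.0018,0]
    - [-0.0093,0.002,0]
    - [-0.0117,0.0024,0]
    - [-0.014,0.0026,0]
    - [-0.0162,0.0027,0]
    - [-0.0184,0.0028,0]
    - [-0.0207,0.0027,0]
    - [-0.023,0.0025,0]
    - [-0.025,0.0023,0]
    - [-0.0273,0.002,0]
    - [-0.0295,0.0015,0]
    - [-0.0317,0.001,0]
    - [-0.034,0.0003,0]
    - [-0.036,-0.0005,0]
    - [-0.038,-0.0013,0]
    - [-0.04,-0.0022,0]
    - [-0.042,-0.0032,0]
    - [-0.044,-0.0042,0]
  yaw: [2.5,5,7.5,9.5,12,14.5,17,19.5,22,24.5,26.5,29,31.5,34,36.5,39,41.5,44,46,48.5]
  claw: [0,0,0,0,0,0,0,0,0,0,0,0,0,0,0,0,0,0,0,0]

```text
time: 8.02
tool_pos: [616.8, -116.1, 44.6]
tool_rot: [[0.963, 0.27, -0.0], [0.27, -0.963, -0.0], [-0.0, 0.0, -1.0]]
contact_force: [2.9, -0.8, 0.1]
finger_gap: 0.5
grasp_force: 0.7
```

```bash
python3 arc.py -1.36 1 17; python3 - <<'E'
from h import *
p,d=grab('top'); c=p[135:285,280:430]; cv2.imwrite('pics/top2.png',cv2.resize(c,(600,600),interpolation=cv2.INTER_CUBIC)[:,:,::-1])
p,d=grab('side'); c=p[150:250,240:380]; cv2.imwrite('pics/side2.png',cv2.resize(c,(800,570),interpolation=cv2.INTER_CUBIC)[:,:,::-1])
print(robot.state()['q'])
E
```

```text
now tool tab-angle -1.2977913452389056 off 16.884518725175855 r 50.066824443300995 z 44.56285586346033 F [ 2.87897631 -0.81064655  0.0759197 ]
[[-0.0031, 0.0009, 0]]
[3.6]
[ 0.2801022   0.49756394 -0.21437321  1.6300642   0.11909387  1.02732027
 -1.26786647]
```

View pics/top2.png

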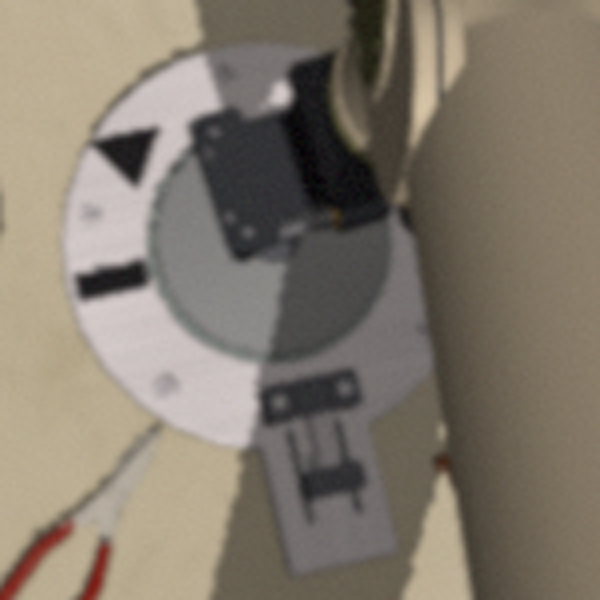

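Call:
drive_tool:
  travel:
    - [-0.001,0.0003,0]
    - [-0.002,0.0006,0]
    - [-0.003,0.0009,0]
    - [-0.0035,0.001,0]
    - [-0.0035,0.001,0]
    - [0.01,0.001,0]
    - [0.025,0.001,0]
    - [0.025,0.001,-0.02]
    - [0.025,0.001,-0.06]
    - [0.025,0.001,-0.1]
    - [-0.01,0.04,-0.12]
    - [-0.05,0.08,-0.12]
    - [-0.09,0.12,-0.12]
    - [-0.13,0.16,-0.12]
    - [-0.17,0.2,-0.12]
    - [-0.2,0.23,-0.12]
    - [-0.21,0.24,-0.12]
    - [-0.21,0.24,-0.12]
  yaw: [1,2,3,4,4,4,4,4,4,4,4,4,4,4,4,4,4,4]
  claw: [0,0,0,0,0,0,0,0,0,0,0,0,0,0,0,0,0,0]

```text
time: 10.38
tool_pos: [480.0, -404.3, 165.4]
tool_rot: [[0.979, 0.203, 0.001], [0.203, -0.979, -0.0], [0.001, 0.0, -1.0]]
contact_force: [0.7, 0.7, 1.1]
finger_gap: 0.5
grasp_force: 0.0
```

```bash
python3 - <<'E'
from h import *
p,d=grab('top'); c=p[135:285,280:430]; cv2.imwrite('pics/top3.png',cv2.resize(c,(600,600),interpolation=cv2.INTER_CUBIC)[:,:,::-1])
print(robot.state()['q'])
r=np.array([(u,v) for v in range(165,225) for u in range(325,395)]); P=depthpt('top',r,d)
t=P[(P[:,2]>62)&(P[:,2]<80)]; print(len(t),t.mean(0),cv2.minAreaRect(t[:,:2].astype(np.float32)))
E
```

```text
[ 0.68089221  0.3722497  -0.07157339  1.52862391  0.02657086  1.24105471
 -0.75863105]
112 [ 595.79534005 -116.1992735    71.10074351] ((596.4650268554688, -116.40589904785156), (12.529515266418457, 41.60209655761719), 11.940535545349121)
```

View pics/top3.png

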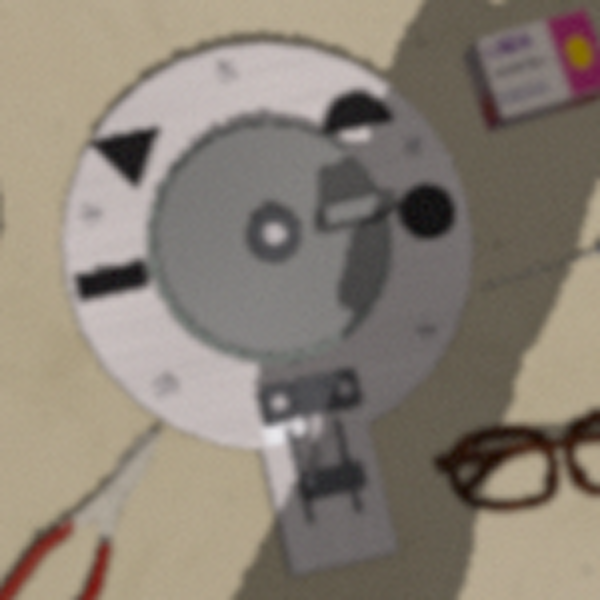

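The tab now points just short of the round plate: depth outline 12.5×41.6 mm, angle −1.361 rad, against a target of −1.408. That leaves about 0.047 rad. I go back to the standoff, then nudge.

Call:
drive_tool:
  travel:
    - [0.04,-0.048,0]
    - [0.08,-0.096,0]
    - [0.12,-0.144,0]
    - [0.16,-0.192,0]
    - [0.195,-0.235,0]
    - [0.21,-0.2515,0.0]
    - [0.21,-0.2515,0.04]
    - [0.21,-0.2515,0.08]
    - [0.21,-0.2515,0.11]
    - [0.21,-0.2515,0.121]
    - [0.21,-0.2515,0.121]
    - [0.21,-0.2515,0.121]
  yaw: [2.8,2.8,2.8,2.8,2.8,2.8,2.8,2.8,2.8,2.8,2.8,2.8]
  claw: [0,0,0,0,0,0,0,0,0,0,0,0]

```text
time: 11.92
tool_pos: [635.3, -114.8, 45.2]
tool_rot: [[0.988, 0.156, 0.002], [0.156, -0.988, -0.0], [0.002, 0.001, -1.0]]
contact_force: [-0.9, -0.4, -0.1]
finger_gap: 0.4
grasp_force: 0.0
```

```bash
python3 arc.py -1.4146 8 16.95
```

```text
now tool tab-angle -1.4138820345588916 off 41.116869893346845 r 49.475426394117946 z 45.2202253465238 F [-0.89459762 -0.37335634 -0.13248934]
[[-0.0048, 0.0005, 0], [-0.0097, 0.0005, 0], [-0.0145, 0.0005, 0], [-0.0194, 0.0005, 0], [-0.0242, 0.0005, 0], [-0.0242, 0.0005, 0], [-0.0242, 0.0005, 0], [-0.0242, 0.0005, 0]]
[0.0, 0.0, 0.0, 0.0, 0.0, 0.0, 0.0, 0.0]
```

Call:
drive_tool:
  travel:
    - [-0.005,0.0005,0]
    - [-0.01,0.0005,0]
    - [-0.015,0.0005,0]
    - [-0.0185,0.0005,0]
    - [-0.021,0.0005,0]
    - [-0.022,0.0005,0]
    - [-0.0227,0.0005,0]
    - [-0.0233,0.0005,0]
    - [-0.0233,0.0005,0]
    - [-0.0233,0.0005,0]
  yaw: [0,0,0,0,0,0,0,0,0,0]
  claw: [0,0,0,0,0,0,0,0,0,0]

```text
time: 13.18
tool_pos: [611.5, -119.0, 43.6]
tool_rot: [[0.988, 0.156, 0.0], [0.156, -0.988, -0.0], [0.0, 0.0, -1.0]]
contact_force: [1.0, -0.8, 0.0]
finger_gap: 0.8
grasp_force: 0.6
```

```bash
python3 arc.py -1.4146 6 16.95
```

```text
now tool tab-angle -1.413991239824011 off 16.901598625936536 r 49.85365910386535 z 43.614208182437494 F [ 0.95533057 -0.84184707  0.02130663]
[[0.0, 0.0001, 0], [0.0, 0.0001, 0], [0.0, 0.0002, 0], [0.0, 0.0002, 0], [0.0, 0.0002, 0], [0.0, 0.0002, 0]]
[0.0, 0.0, 0.0, 0.0, 0.0, 0.0]
```

Call:
drive_tool:
  travel:
    - [0.01,0,0]
    - [0.025,0,0]
    - [0.025,0,-0.02]
    - [0.025,0,-0.06]
    - [0.025,0,-0.1]
    - [-0.01,0.04,-0.12]
    - [-0.05,0.08,-0.12]
    - [-0.09,0.125,-0.12]
    - [-0.13,0.17,-0.12]
    - [-0.16,0.215,-0.12]
    - [-0.174,0.25,-0.12]
    - [-0.174,0.257,-0.12]
    - [-0.174,0.257,-0.12]
  yaw: [0,0,0,0,0,-2.1,-2.1,-2.1,-2.1,-2.1,-2.1,-2.1,-2.1]
  claw: [0,0,0,0,0,0,0,0,0,0,0,0,0]

```text
time: 14.8
tool_pos: [480.1, -399.5, 164.2]
tool_rot: [[0.981, 0.192, 0.001], [0.192, -0.981, 0.0], [0.001, -0.0, -1.0]]
contact_force: [0.3, -0.0, -0.6]
finger_gap: 0.6
grasp_force: 0.0
```

```bash
cat > meas.py <<'E'
from h import *
p,d=grab('top')
r=np.array([(u,v) for v in range(150,225) for u in range(325,395)]); P=depthpt('top',r,d)
t=P[(P[:,2]>62)&(P[:,2]<80)]; c,w,a=cv2.minAreaRect(t[:,:2].astype(np.float32)); print(len(t),c,w,a,'centre angle',np.arctan2(c[1]+72.4,c[0]-587))
m=(p.max(2)<50).astype(np.uint8); n,l,st,ce=cv2.connectedComponentsWithStats(m)
for i in range(1,n):
    if st[i,4]>40 and 300<ce[i][0]<400 and 140<ce[i][1]<220: q=atz('top',[ce[i]],20)[0]; print(q.round(1),np.arctan2(q[1]+72.4,q[0]-587))
q=np.array([(u,v) for v in range(235,270) for u in range(340,380)]); Q=depthpt('top',q,d); Q=Q[(Q[:,2]>44)&(Q[:,2]<58)]
print('block',len(Q),cv2.minAreaRect(Q[:,:2].astype(np.float32)),'along',(np.array(Q[:,:2].mean(0))-[587,-72.4])@[np.cos(.194),np.sin(.194)])
c=p[135:285,280:430]; import time; cv2.imwrite(f'pics/m{int(time.time())}.png',cv2.resize(c,(600,600),interpolation=cv2.INTER_CUBIC)[:,:,::-1])
s=robot.state(); print(s['tool_pos'],s['tool_rot'])
E
python3 meas.py
```

```text
109 (594.6152954101562, -117.43156433105469) (12.278056144714355, 42.50577163696289) 9.26268196105957 centre angle -1.4032711347598141
[ 661.3 -127.3   20. ] -0.6359492125903506
[640.9   6.3  20. ] 0.970576738705752
[ 602.  -165.2   20. ] -1.4108215932745045
[566.1  18.4  20. ] 1.7972338298057204
block 117 ((446.55023193359375, -99.86892700195312), (16.6756534576416, 33.79143524169922), 10.965092658996582) along -143.099231073556
[ 480.45633588 -398.69764724  164.11182088] [[ 9.81058018e-01  1.93712696e-01  7.46137385e-04]
 [ 1.93712371e-01 -9.81058246e-01  4.85977467e-04]
 [ 8.26144239e-04 -3.32236048e-04 -9.99999604e-01]]
```

The tab is at −1.409 (outline) and −1.403 (centre) against −1.408 to −1.411 for the plate, so it is square. The block is at −143 mm along the base, on the axis line. Now I move the fingers behind it.

Call:
drive_tool:
  travel:
    - [-0.007,-0.05,0]
    - [-0.007,-0.1,0]
    - [-0.007,-0.15,0]
    - [-0.007,-0.2,0]
    - [-0.007,-0.25,0]
    - [-0.007,-0.29,0]
    - [-0.007,-0.3,0]
    - [-0.007,-0.3,0.04]
    - [-0.007,-0.3,0.08]
    - [-0.007,-0.3,0.11]
    - [-0.007,-0.3,0.121]
    - [-0.007,-0.3,0.121]
    - [-0.007,-0.3,0.121]
  yaw: [0,0,0,0,0,0,0,0,0,0,0,0,0]
  claw: [0,0,0,0,0,0,0,0,0,0,0,0,0]

```text
time: 16.48
tool_pos: [416.1, -107.1, 43.7]
tool_rot: [[0.981, 0.192, 0.002], [0.192, -0.981, -0.001], [0.002, 0.001, -1.0]]
contact_force: [-0.1, -0.3, 0.6]
finger_gap: 0.3
grasp_force: 0.0
```

```bash
python3 - <<'E'
from h import *
s=robot.state(); r=np.array(s['tool_pos'])[:2]-[587,-72.4]; print(r@[.981,.193],r@[-.193,.981],s['tool_pos'][2],s['contact_force'])
p,d=grab('side'); c=p[150:250,290:430]; cv2.imwrite('pics/side5.png',cv2.resize(c,(800,570),interpolation=cv2.INTER_CUBIC)[:,:,::-1])
E
```

```text
-174.40477006243333 -1.0940977896821262 43.733564162619494 [-0.09969528 -0.32090577  0.58940352]
```

View pics/side5.png

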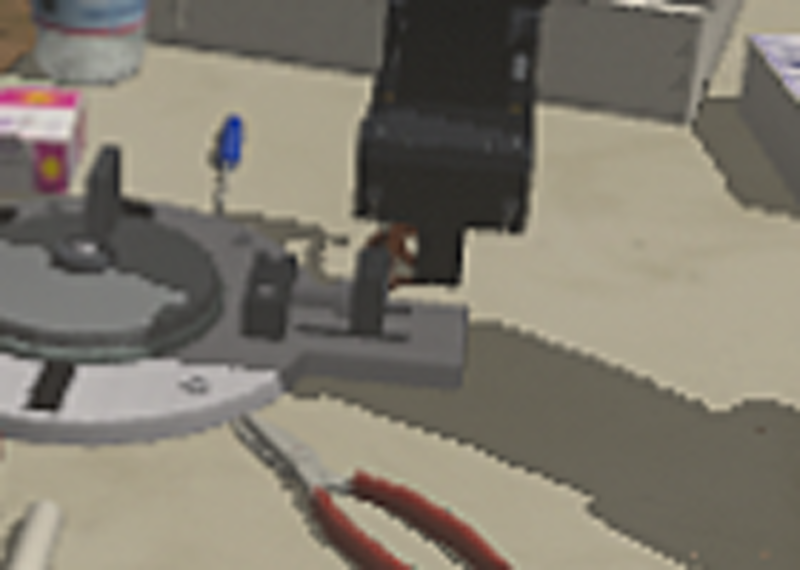

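The fingers hang clear at (440,250), just behind the thumb block (370,290). I push slowly and watch the force.

Call:
drive_tool:
  travel:
    - [0,0,0.007]
    - [0.005,0,0.007]
    - [0.01,0,0.007]
    - [0.013,0,0.007]
    - [0.016,0,0.007]
    - [0.019,0,0.007]
    - [0.022,0,0.007]
    - [0.025,0,0.007]
    - [0.028,0,0.007]
    - [0.031,0,0.007]
    - [0.033,0,0.007]
    - [0.035,0,0.007]
    - [0.036,0,0.007]
    - [0.036,0,0.007]
  yaw: [0,0,0,0,0,0,0,0,0,0,0,0,0,0]
  claw: [0,0,0,0,0,0,0,0,0,0,0,0,0,0]

```text
time: 18.27
tool_pos: [450.2, -100.1, 35.5]
tool_rot: [[0.981, 0.192, -0.0], [0.192, -0.981, -0.0], [-0.0, -0.0, -1.0]]
contact_force: [-3.5, 0.3, 2.0]
finger_gap: 0.3
grasp_force: 1.9
```

```bash
python3 - <<'E'
from h import *
s=robot.state(); r=np.array(s['tool_pos'])[:2]-[587,-72.4]; print(r@[.981,.193],r@[-.193,.981],s['tool_pos'][2],s['contact_force'])
E
```

```text
-139.54904223781335 -0.7502626564580143 35.47286186743726 [-3.46975871  0.32404076  2.02854875]
```

Call:
drive_tool:
  travel:
    - [0.0005,0,0]
    - [0.001,0,0]
    - [0.0015,0,0]
    - [0.002,0,0]
    - [0.002,0,0]
    - [0.002,0,0]
  yaw: [0,0,0,0,0,0]
  claw: [0,0,0,0,0,0]

```text
time: 19.02
tool_pos: [452.1, -99.7, 35.5]
tool_rot: [[0.981, 0.192, -0.001], [0.192, -0.981, -0.0], [-0.001, -0.0, -1.0]]
contact_force: [-5.6, -0.7, 3.1]
finger_gap: 0.6
grasp_force: 2.8
```

Force is rising at 1 N/mm above 3 N, so the bolt is at its stop. I withdraw and check.

Call:
drive_tool:
  travel:
    - [-0.01,0,0]
    - [-0.03,0,0]
    - [-0.03,0,-0.02]
    - [-0.03,0,-0.06]
    - [-0.03,0,-0.11]
    - [-0.03,0.01,-0.13]
    - [-0.02,0.06,-0.13]
    - [-0.01,0.11,-0.13]
    - [0,0.16,-0.13]
    - [0.01,0.21,-0.13]
    - [0.02,0.26,-0.13]
    - [0.02,0.3,-0.13]
    - [0.02,0.3,-0.13]
    - [0.02,0.3,-0.13]
  yaw: [0,0,0,0,0,0,0,0,0,0,0,0,0,0]
  claw: [0,0,0,0,0,0,0,0,0,0,0,0,0,0]

```text
time: 20.78
tool_pos: [530.0, -389.6, 165.6]
tool_rot: [[0.981, 0.193, 0.001], [0.193, -0.981, 0.0], [0.001, -0.0, -1.0]]
contact_force: [-0.3, -0.4, -0.9]
finger_gap: 0.4
grasp_force: 0.0
```

```bash
python3 meas.py; cp $(ls -t pics/m*.png|head -1) pics/final.png
```

```text
110 (594.2073364257812, -117.22718811035156) (12.003898620605469, 42.815975189208984) 10.179564476013184 centre angle -1.4113801675668436
[ 661.7 -126.7   20. ] -0.6288678775735412
[640.9   6.4  20. ] 0.9704954710947864
[ 602.  -165.2   20. ] -1.4108215932745045
[566.2  18.   20. ] 1.7966286679018393
block 114 ((468.1029968261719, -95.40740966796875), (16.44073486328125, 33.98528289794922), 10.530074119567871) along -121.0075459536858
[ 530.13160424 -389.08799632  165.74510798] [[ 9.81106044e-01  1.93468319e-01  9.69555479e-04]
 [ 1.93468042e-01 -9.81106507e-01  3.72938017e-04]
 [ 1.02338888e-03 -1.78313743e-04 -9.99999460e-01]]
```

View pics/final.png

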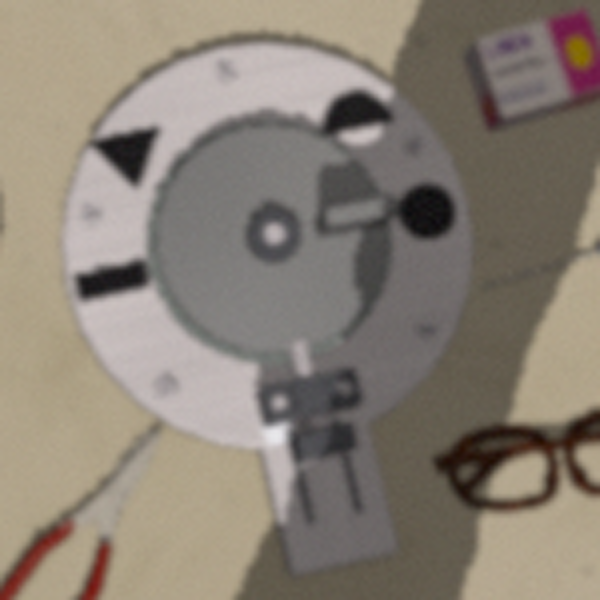

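The bolt block now sits at the cheeks (322,440), 22 mm further in. The tab still points at the round plate, and the pliers, spectacle frame and carton in view have not moved.

```bash
python3 -c "
from workcell import robot; print(robot.hand_in())"
```

```text
the job is handed in; nothing more can be done
None
```

I handed the job in at about 21 s: the tab points at the middle of the round plate to within about 0.01 rad, and the lock bolt was pushed against its stop (block measured at −121 mm, home is −120 mm).

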